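# Snug the boom-stand castle nut to its next slot and pin it

## Task

The castle nut on the pivot of the magnifier boom stand has been left slack. Turn it clockwise until you feel it come up snug on its washers, carry on tightening only as far as the next slot that lines up with the cross hole in the stud, not past it, then slide the red-headed locking pin through slot and hole until its head sits home against the nut, without forcing it, and let go. Leave the hand lens, the stone flake in its tray and the scale bar where they are.

Things in the scene. Friction and masses are not known exactly. Their poses are not given: they have to be found in the camera images.
- stand: Fixed magnifier stand, origin on the table under its upright pivot axis. Grey base 180 mm across, post 56 mm, black knuckle 70 mm across, its top 115 mm up. The boom (24 mm tube, centre 99 mm up) leaves along +x to the white lamp head 350 mm out. On the knuckle: plain round washers 54 mm across, top 119 mm up; castle nut; 27 mm steel stud ending 154 mm up.
- hole (a point): Centre of the stud's cross hole, on the pivot axis 145 mm above the table. Axes as the stand's: the hole runs along y, right through, 7.5 mm wide, either mouth may be used. A yellow paint line across the stud's end runs the same way as the hole.
- nut_mid (a point): Brass castle nut, on the pivot axis, half-way up its hexagon, 130 mm up. Hexagon 41 mm across flats, 119 to 141 mm up, crown 38 mm across up to 150 mm. Turns about z, clockwise from above to tighten; no visible rise or fall. Slack, it turns freely (0.05 N m) for an unknown 6 to 57 degrees; then, snug, it drags at 0.6 to 0.7 N m and stays where left, but springs back about 2 degrees when let go.
- nut_slot (a point): Mouth of one of the nut's six slots, 19 mm from the axis along the nut's +y, 145 mm up. Slots are 8 mm wide, 9 mm deep, one in the middle of each flat, every 60 degrees, all alike. The nut comes up snug 17 to 43 degrees short of the next line-up with the hole; while it is still slack another slot may pass the hole first, and that one does not count.
- pin_grip (a point): Centre of the locking pin's red head: a flat-sided block 32 mm long (along the pin's x), 12 mm wide (y), 16 mm high (z). The pin, about 60 g, lies on the table on this head's flat underside, shank level. +x points along the shank to its tip.
- pin_mid (a point): Point on the pin's steel shank, 36.5 mm along +x from the head's centre and 20.5 mm from the head's front face, that comes to the centre of the cross hole when the head's face is home against the flat of the nut. The shank is round, 6 mm thick, round-nosed, its tip 28 mm beyond this point.
- lens: Bystander: hand lens lying flat, black rim 68 mm across, wooden handle, 137 mm over all, 9 mm high. Origin under its middle; handle to -x.
- tray: Bystander: open card tray 85 x 85 mm, 18 mm high. Origin under its middle.
- flake: Bystander: black stone flake about 45 x 35 mm, 26 mm high, in the tray. Origin under its middle.
- scale_bar: Bystander: black and white scale bar 100 x 18 mm, 6 mm high, long along x. Origin under its middle.
There are look-alikes about, which are no part of the job. What is shaped like the part that bears pin_grip but turquoise is not meant.

How it is judged:
On the way:
1. the nut has been run up snug and on to the next slot in line with the cross hole (x of washer_c1 in the frame of stand between -0.0015 and 0.0015 m and y of nut_c3 in the frame of stand between -0.0013 and 0.0013 m), for 0.2 s.
At the end, for the whole second after the job is handed in: The nut rests snug with a slot in line with the cross hole (within 0.09 rad), at the first line-up after snug; the pin lies through slot and hole, its mid point within 4 mm (level) and 3 mm (height) of the hole's centre and its shank within 0.12 rad of the hole's line, at rest (x of washer_c1 in the frame of stand between -0.0018 and 0.0018 m and y of nut_c3 in the frame of stand between -0.0015 and 0.0015 m and horizontal distance between pin_mid and hole below 0.004 m and z of pin_mid in the frame of hole between -0.003 and 0.003 m and angle between the x axis of pin_mid and the y axis of stand, either way round below 0.12 rad and linear speed of pin below 0.02 m/s); the robot touches nothing.
It fails at once if the nut is turned past the slot (more than 0.14 rad beyond line-up): overtightened (x of washer_c1 in the frame of stand above 0.0028 m).
It fails at once if the pin is forced: more than 25 N between pin and stand or nut (contact force between pin and stand above 25 N).
It fails at once if a bystander is moved by more than 15 mm (distance of any of lens, tray, flake, scale_bar from where it was at the start of the episode above 0.015 m).
It also fails if it takes over 58 s, if anything falls off the work surface, if the arm or the gripper's body presses on something with over 40 N, if the wrist force passes 120 N, or if a joint passes its speed limit or range.

## Robot

A 6-joint arm with a two-finger parallel gripper is mounted at the origin on the work surface. World frame = base frame: x ahead of the robot, y to its left, z up, the work surface at z = 0. Lengths are in m, angles in rad, forces in N, time in s.
With the tool pointing down it reaches from about 0.35 to 0.95 m from the base axis. Payload 17.4 kg.
Tool frame: the origin (TCP) lies on the centre line of the jaws, within the pads' length; the fingertips stand 11 mm ahead of it and the grasp point (between the pads) lies 8 mm behind it; z points along the fingers, x is the direction in which the jaws open and shut, and the axes are right-handed (so a half turn about z gives the same grasp; the last joint's range is limited). The gripper opens to 93 mm and grips with 3 to 60 N. Pads are 15 mm wide; open, the fingers measure 128 mm over their backs; the gripper's body (75 mm by 188 mm) begins 65 mm behind the grasp point.
Start: joints at [-1.284, 0.116, 1.442, -0, 1.584, -0.038], TCP at [0.215, -0.64, 0.206] pointing down, gripper open.
Joint ranges: [-2.83, 2.83], [-0.83, 2.19], [0.07, 2.5], [-1.14, 4.28], [0.01, 3], [-2.97, 2.97]. Speed limits (rad/s): [1.89, 1.89, 2.22, 3.14, 3.14, 3.14].

## Interface

Orientations are given as [roll, pitch, yaw] about the fixed x, y, z axes, in that order (R = Rz(yaw) Ry(pitch) Rx(roll)).
In Python, from cell import robot, gripper_to, cams, order, finder, monitor gives the robot as it stands. Calls block until the motion is done:
- robot.move_pose(position, orientation): joint-space move of the TCP to a pose.
- robot.servo_line(position, rotation=None, vel=0.15): straight line of the TCP; rotation=None keeps the orientation; vel is the mean speed in m/s.
- robot.move_j(angles): joint-space move.
- gripper_to(opening): opening from 0.0 (shut) to 1.0 (fully open); the grip force is fixed at half the most; returns when the fingers have stopped.
- robot.hold(seconds).
- robot.ik(position, orientation): joint angles nearest the present ones, or None.
- cams.read_camera(name): name is "side" or "top" or "wrist"; returns a dict with "frame" (480x640x3 uint8, red, green, blue), "range_z" (480x640 float32, m along the optical axis (not along the pixel's ray), 0 where there is no reading), "mtx" (3x3 intrinsics, pixels), "distortion" ([k1, k2, p1, p2, k3] as OpenCV has them; the pictures are not rectified), "camera_from_world" (4x4, takes a point from world to camera coordinates). Camera axes: x right, y up, looking along -z (the intrinsics and any distortion apply to the point x, -y, -z); pixel columns grow to the right and rows downward; lengths in m; the calibration is good to about 2 mm. A picture is of the moment at which its call begins.
A pose or a line that the arm cannot do raises robot.Unreachable and nothing moves.
- order.finish_job(): hands the job in, once; it reports no verdict.
Trained networks look in a picture, given as the dict that the camera call returned (one of the last four; its "shot" number tells which), for a name from the list of things; names that differ only in an ending like _2 or _b are one class to them, and where a whole thing is asked for, a point or a joint stands for the part that bears it (a point fixed in the world has none). Each returns a list of dicts, best first, with "confidence" (0 to 1); they miss things now and then, are a little off and sometimes report something else, mostly with a low value. They report only what shows in the picture. A call takes as long as a camera call. They do not tell look-alikes from the thing itself.
- finder.recognise(picture, target): "rect" ([centre column, centre row, width, height] in pixels, round what is visible of it).
- finder.regions_of(picture, target): "region" (480x640 bool, what is visible of it) and "rect" ([centre column, centre row, width, height] in pixels, round what is visible of it).
Readings, each from a call of its own:
- monitor.read_time(): time.
- monitor.read_q(): joint angles.
- monitor.read_qvel(): joint speeds.
- monitor.read_joint_torque(): joint torques, N m.
- monitor.read_tcp_pos(): TCP position.
- monitor.read_eef_rot(): TCP orientation.
- monitor.read_contact_force(): force on the tool from outside, world axes, zero at the start.
- monitor.read_moment(): the same for the moment, N m.
- monitor.read_width(): opening from 0.0 (shut) to 1.0 (fully open).
Only numpy, scipy, OpenCV 4.12 (cv2) and the standard library are available. Lean on these libraries where they do the work, as an engineer would, in place of code of your own. Each camera call takes 0.05 s, during which the arm holds its last target. There are 200 camera calls.

## Working session

There is one attempt and no reset: what is moved stays moved. The work goes in short steps, each a Python script; the robot and the scene stay as the last script left them, time stands still between calls to the robot, and variables do not carry over. Pictures are saved under pics/ and viewed, about 8 in all and at most 12, crops included, and the job is handed in when it is done.

```bash
ls; mkdir -p pics
cat > h.py <<'E'
import numpy as np, cv2
from cell import robot, gripper_to, cams, order, finder, monitor
def world(p,uv,z=None,rng=None):
    """pixel(s)-> world; by known height z or range"""
    uv=np.atleast_2d(np.asarray(uv,float))
    n=cv2.undistortPoints(uv[:,None,:],np.array(p["mtx"]),np.array(p["distortion"]))[:,0]
    T=np.linalg.inv(np.array(p["camera_from_world"]))
    d=np.c_[n[:,0],-n[:,1],-np.ones(len(n))]
    dw=d@T[:3,:3].T; o=T[:3,3]
    s=(z-o[2])/dw[:,2] if rng is None else np.asarray(rng)
    return o+dw*np.reshape(s,(-1,1))
def project(p,X):
    X=np.atleast_2d(X); T=np.array(p["camera_from_world"])
    c=X@T[:3,:3].T+T[:3,3]; c=c*[1,-1,-1]
    return cv2.projectPoints(c[:,None,:],np.zeros(3),np.zeros(3),np.array(p["mtx"]),np.array(p["distortion"]))[0][:,0]
def save(p,name,box=None,k=1):
    im=p["frame"][:,:,::-1]
    if box: im=im[box[1]:box[3],box[0]:box[2]]
    cv2.imwrite("pics/"+name,cv2.resize(im,None,fx=k,fy=k,interpolation=cv2.INTER_CUBIC))
E
python3 - <<'E'
from h import *
ims=[]
for c in ["top","side"]:
    p=cams.read_camera(c); ims.append(p["frame"])
    T=np.linalg.inv(p["camera_from_world"]); print(c,T[:3,3].round(3),p["mtx"][0][0])
    for t in ["stand","nut_mid","pin_grip","lens","tray","flake","scale_bar"]:
        for r in finder.recognise(p,t)[:4]:
            uv=r["rect"][:2]; print(t,np.round(r["rect"]),round(r["confidence"],2),world(p,uv,z={"nut_mid":.15,"pin_grip":.016}.get(t,.01)).round(3))
    save(p,c+".png")
print(monitor.read_time(),monitor.read_eef_rot())
E
```

```text
pics
top [ 0.488 -0.003  1.048] 512.936936411369
stand [323. 158. 101. 266.] 0.69 [[ 0.759 -0.022  0.01 ]]
stand [490. 178.  12.  47.] 0.64 [[ 0.717 -0.365  0.01 ]]
pin_grip [427. 296.  18.  38.] 0.6 [[ 0.476 -0.23   0.016]]
pin_grip [473. 264.  38.  16.] 0.57 [[ 0.54  -0.325  0.016]]
lens [180. 286.  43.  66.] 0.8 [[0.495 0.264 0.01 ]]
tray [157. 177.  58.  52.] 0.9 [[0.718 0.318 0.01 ]]
flake [151. 175.  18.  18.] 0.78 [[0.721 0.329 0.01 ]]
scale_bar [489. 176.  12.  47.] 0.94 [[ 0.723 -0.365  0.01 ]]
side [ 0.509 -0.878  0.656] 478.82685675661867
stand [402. 263. 221.  93.] 0.57 [[0.75  0.039 0.01 ]]
nut_mid [332. 240.  22.  22.] 0.83 [[ 0.575 -0.07   0.15 ]]
pin_grip [326. 392.  27.  33.] 0.75 [[ 0.544 -0.336  0.016]]
pin_grip [286. 353.  43.  19.] 0.48 [[ 0.476 -0.239  0.016]]
lens [297. 220.  44.  15.] 0.67 [[0.506 0.265 0.01 ]]
tray [374. 207.  40.  20.] 0.77 [[0.727 0.322 0.01 ]]
flake [330. 237.  25.  20.] 0.65 [[0.589 0.168 0.01 ]]
scale_bar [436. 402.  61.  18.] 0.9 [[ 0.725 -0.366  0.01 ]]
0.8 [ 3.14155597e+00 -3.42518669e-06 -1.24603344e+00]
```

Run:
```python
import cv2,numpy as np
t=cv2.imread("pics/top.png");s=cv2.imread("pics/side.png")
a=cv2.resize(t[140:340,250:520],None,fx=1.48,fy=1.48,interpolation=cv2.INTER_CUBIC)
b=cv2.resize(s[190:430,240:560],None,fx=1.2,fy=1.2,interpolation=cv2.INTER_CUBIC)
h=296
b=b[:288]
o=np.zeros((600,800,3),np.uint8);o[:h,:a.shape[1]]=a[:h,:800];o[300:300+b.shape[0],:b.shape[1]]=b
c=cv2.resize(t,(384,288));o[:288,410:794]=c
c=cv2.resize(s,(384,288));o[300:588,410:794]=c
cv2.imwrite("pics/m1.png",o)
```

```text
(no output)
```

View pics/m1.png

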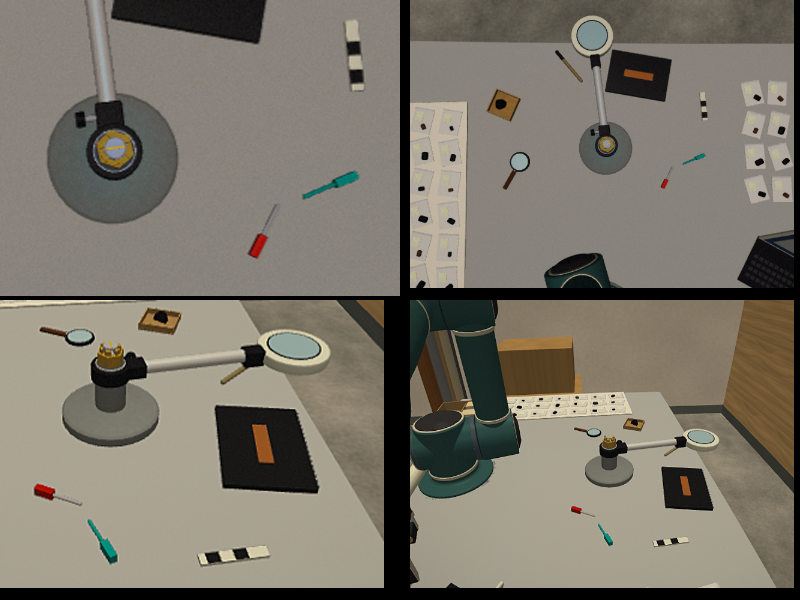

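The red pin is at full top px ~(427,296), which is crop (262,235). The turquoise look-alike is at ~(473,264), crop (332,185). The red one matches the description, and I'll confirm it close up. The stand's nut is at ~(327,241), with the boom running up and slightly left. Next I'll look at the pin and the nut with the wrist camera.

Run:
```python
from h import *
p=cams.read_camera("top")
n=world(p,[327,241],z=.15)[0]; l=world(p,[303,60],z=.1)[0]; print(n,l,np.arctan2(*(l-n)[[1,0]]))
def look(name,pos,yaw,targets,z):
    robot.move_pose(pos,[np.pi,0,yaw]); w=cams.read_camera("wrist"); save(w,name)
    T=np.linalg.inv(w["camera_from_world"]); print(name,T.round(3).tolist(),w["mtx"][0][0],monitor.read_q())
    np.savez("pics/"+name+".npz",**{k:w[k] for k in w if k!="shot"})
    for t in targets:
        for r in finder.recognise(w,t)[:3]: print(t,np.round(r["rect"]),round(r["confidence"],2),world(w,r["rect"][:2],z=z).round(4))
look("wp.png",[0.44,-0.24,0.22],0,["pin_grip"],.016)
look("wn.png",[n[0]-.05,n[1],0.30],0,["nut_mid"],.15)
print(monitor.read_time())
a=cv2.imread("pics/wp.png");b=cv2.imread("pics/wn.png")
cv2.imwrite("pics/m2.png",np.hstack([cv2.resize(x,(400,300)) for x in(a,b)]))
```

```text
[ 0.57364473 -0.02646344  0.15      ] [0.92597791 0.01834485 0.1       ] 0.1264968475370203
wp.png [[1.0, 0.001, 0.0, 0.44], [-0.001, 0.953, 0.302, -0.157], [-0.0, -0.302, 0.953, 0.398], [0.0, 0.0, 0.0, 1.0]] 425.2100808614531 [-5.51612296e-01 -2.71007519e-01  1.78454462e+00 -1.31720888e-04
  1.62828389e+00 -5.50015020e-01]
pin_grip [418. 279.  26.  66.] 0.76 [[ 0.5357 -0.3194  0.016 ]]
pin_grip [360. 190.  76.  47.] 0.57 [[ 0.4771 -0.2312  0.016 ]]
wn.png [[1.0, 0.0, 0.001, 0.524], [-0.0, 0.953, 0.302, 0.057], [-0.001, -0.302, 0.953, 0.478], [0.0, 0.0, 0.0, 1.0]] 425.2100808614531 [-1.01186939e-01 -2.21940087e-01  1.61724340e+00 -2.28432364e-04
  1.74716420e+00 -1.00057744e-01]
nut_mid [383. 208.  54.  57.] 0.95 [[ 0.5739 -0.0223  0.15  ]]
3.6833
```

View pics/m2.png

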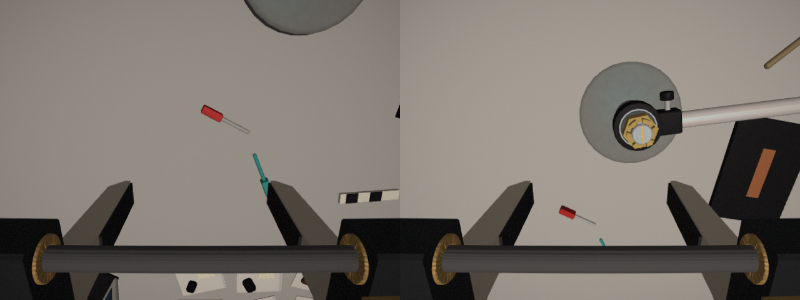

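Left panel: the red pin's head is at full px ~(338,182) with its shank toward lower right. The turquoise look-alike is at (420,280). Right panel: the nut is at ~(383,208). I'll enlarge both to confirm the pin and read the nut angle.

Run:
```python
from h import *
w=dict(np.load("pics/wp.png.npz")); n=dict(np.load("pics/wn.png.npz"))
f=w["frame"].astype(int); m=(f[...,0]>120)&(f[...,1]<80)&(f[...,2]<80)
v,u=np.nonzero(m); P=world(w,np.c_[u,v],z=.014)[:,:2]; c=P.mean(0); print("red",len(u),u.mean(),v.mean(),c,cv2.minAreaRect(np.float32(P*1000)))
# rectified top-down view of nut at z=.15, 0.2mm/px, x right, y up
cx,cy=.574,-.023; s=.0002; N=400
gx,gy=np.meshgrid(cx+(np.arange(N)-N/2)*s,cy-(np.arange(N)-N/2)*s)
def rect(z):
    q=project(n,np.c_[gx.ravel(),gy.ravel(),np.full(gx.size,z)]).reshape(N,N,2).astype(np.float32)
    return cv2.remap(n["frame"],q,None,cv2.INTER_CUBIC)[:,:,::-1]
a=rect(.152)
crop=cv2.resize(w["frame"][150:220,300:420,::-1],None,fx=3.33,fy=3.33,interpolation=cv2.INTER_CUBIC)
o=np.zeros((400,800,3),np.uint8);o[:,:400]=a;o[:crop.shape[0],400:400+crop.shape[1]]=crop[:,:400]
cv2.imwrite("pics/m3.png",o)
```

```text
red 424 338.9740566037736 182.4740566037736 [ 0.4576325  -0.22502366] ((457.8344421386719, -225.18968200683594), (11.372371673583984, 31.323917388916016), 61.96967697143555)
```

View pics/m3.png

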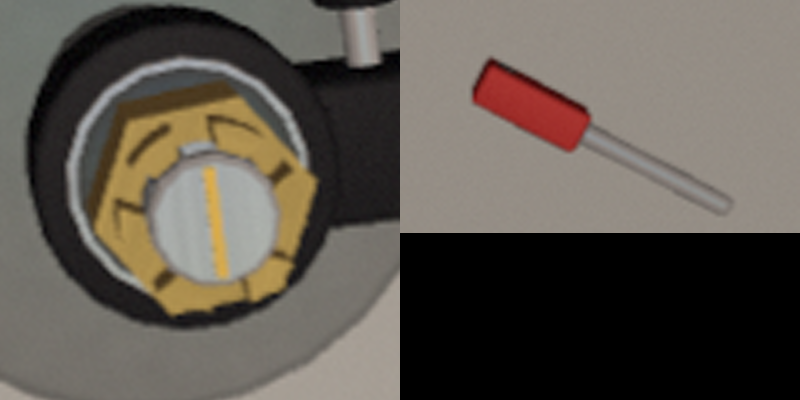

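The crop confirms the red pin: red head, bare steel shank, tip toward the lower right. The stud end is at rectified (213,218), and its yellow line runs at about −82°, so stand yaw is about 0.14. Next is a vertical view of the nut to read its angle.

```bash
cat >> h.py <<'E'
def lookdown(xy,tz=.20,yaw=0.):
    c=np.array([xy[0]+.083*np.sin(yaw),xy[1]-.083*np.cos(yaw)])
    robot.move_pose([c[0],c[1],tz],[np.pi,0,yaw]); robot.hold(.3); return cams.read_camera("wrist")
def rectify(n,cx,cy,z,s=.0002,N=400):
    gx,gy=np.meshgrid(cx+(np.arange(N)-N/2)*s,cy-(np.arange(N)-N/2)*s)
    q=project(n,np.c_[gx.ravel(),gy.ravel(),np.full(gx.size,z)]).reshape(N,N,2).astype(np.float32)
    return np.ascontiguousarray(cv2.remap(n["frame"],q,None,cv2.INTER_CUBIC)[:,:,::-1])
E
python3 - <<'E'
from h import *
w=lookdown([.576,-.026],.18); np.savez("pics/n2.npz",**{k:w[k] for k in w if k!="shot"})
a=rectify(w,.576,-.026,.154,.00012); b=rectify(w,.576,-.026,.143,.00012)
cv2.imwrite("pics/m4.png",np.hstack([a,b])); 
m=finder.regions_of(w,"nut_mid")
for r in m[:1]:
    v,u=np.nonzero(r["region"]); P=world(w,np.c_[u,v],z=.143); print(r["rect"],r["confidence"],P.min(0),P.max(0))
print(monitor.read_time())
E
```

```text
[320.8, 109.5, 91.0, 92.1] 0.77 [ 0.55450453 -0.0485147   0.143     ] [ 0.59854807 -0.00478991  0.143     ]
4.75
```

View pics/m4.png

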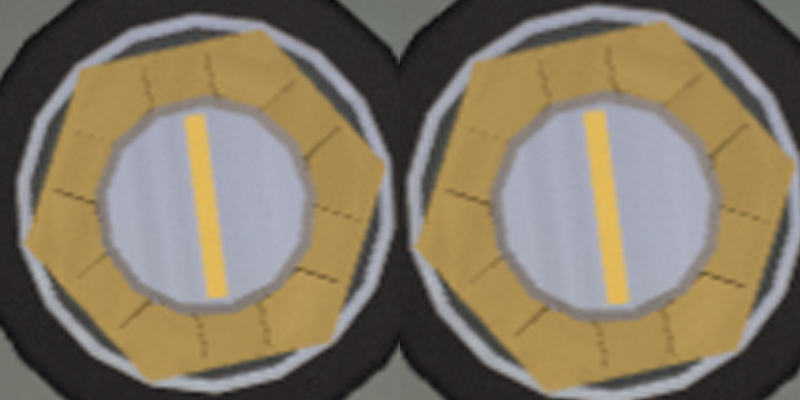

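The stud axis is at (0.5769, −0.0266) and stand yaw is 7.2°. The hexagon corners average 12.5° mod 60, so there is a flat and slot at 102.5° and the first line-up is after 5.2° clockwise. That comes while the nut is still slack, because slack is at least 6°. The counting line-up is therefore at 65.2°, with snug expected between 22° and 48°.

Run:
```python
from h import *
C=np.array([.5769,-.0266]); y0=np.radians(42.5)
def pose(z,d): robot.move_pose([C[0],C[1],z],[np.pi,0,y0-np.radians(d)])
pose(.18,0); robot.servo_line([C[0],C[1],.133]); 
print(monitor.read_contact_force().round(1) if hasattr(monitor.read_contact_force(),'round') else monitor.read_contact_force())
gripper_to(0.0); print("w",monitor.read_width(),np.round(monitor.read_contact_force(),1),np.round(monitor.read_moment(),2),monitor.read_q()[5])
snug=None
for d in np.arange(4,53,4):
    pose(.133,d); m=np.round(monitor.read_moment(),2); print(d,m,np.round(monitor.read_contact_force(),1),round(monitor.read_joint_torque()[5],2),np.degrees(monitor.read_eef_rot()[2]).round(1))
print(monitor.read_time(),monitor.read_width())
```

```text
[0.5 1.  0.9]
w 0.3695930143279763 [-1.2 -1.4  0.1] [-0.23  0.24  0.05] -0.8320270438421831
4 [-0.38  0.35  0.01] [-2.5 -1.9  1.3] 0.7 38.6
8 [-0.5   0.48 -0.05] [-3.3 -2.5  1.3] 0.67 34.7
12 [-0.52  0.71 -0.06] [-3.7 -2.7  2.3] 0.66 30.7
16 [-0.63  0.78 -0.04] [-3.9 -2.5  2.7] 0.46 26.7
20 [-0.6   0.79 -0.03] [-5.  -3.4  2. ] 0.46 22.7
24 [-0.59  0.83  0.01] [-5.  -3.6  2.6] 0.46 18.7
28 [-0.65  0.9  -0.02] [-4.7 -2.6  2.1] 0.46 14.7
32 [-0.63  1.    0.03] [-6.  -3.6  1.7] 0.46 10.7
36 [-0.64  1.03 -0.01] [-6.2 -3.6  2.6] 0.46 6.7
40 [-0.63  1.1   0.05] [-5.8 -2.7  3.2] 0.55 2.7
44 [-0.65  1.09  0.47] [-5.7 -4.4  2.4] 0.98 -1.3
48 [-0.55  1.21  0.47] [-7.1 -1.8  3.5] 0.92 -5.3
52 [-0.61  1.2   0.46] [-7.  -3.5  2.5] 0.93 -9.3
10.0667 0.37683630696609643
```

There is a clear torque rise between 40° and 44°, so snug is about 24° short of the 65.2° line-up, which fits. The opening grew a little, so the nut may be slipping in the pads. I'll release and look.

```bash
cat >> h.py <<'E'
def nutview(name):
    w=lookdown([.5769,-.0266],.18)
    a=rectify(w,.5769,-.0266,.154,.00012); b=rectify(w,.5769,-.0266,.142,.00012)
    cv2.imwrite("pics/"+name,np.hstack([a,b])); return w,a,b
def nutangle(b,tol=32):
    """flat-normal angle mod 60 from the brass outline"""
    hsv=cv2.cvtColor(b,cv2.COLOR_BGR2HSV); m=((hsv[...,0]>14)&(hsv[...,0]<30)&(hsv[...,1]>90)&(hsv[...,2]>70)).astype(np.uint8)
    c=max(cv2.findContours(m,cv2.RETR_EXTERNAL,cv2.CHAIN_APPROX_NONE)[0],key=cv2.contourArea)
    h=cv2.convexHull(c)[:,0].astype(float); mm=np.zeros(m.shape,np.uint8); cv2.fillConvexPoly(mm,h.astype(np.int32),1)
    v,u=np.nonzero(mm); x,y=u-u.mean(),-(v-v.mean()); z=x+1j*y
    return np.degrees(np.angle(-(z**6).sum()))/6%60,(u.mean(),v.mean())
E
python3 - <<'E'
from h import *
n=dict(np.load("pics/n2.npz")); print("before",nutangle(rectify(n,.5769,-.0266,.142,.00012)))
gripper_to(.8); C=[.5769,-.0266]; robot.servo_line([*C,.175])
w,a,b=nutview("m5.png"); np.savez("pics/n3.npz",**{k:w[k] for k in w if k!="shot"})
print(nutangle(b),monitor.read_time())
E
```

```text
before (np.float64(42.281988293419815), (np.float64(197.98330730762387), np.float64(200.98864422525745)))
(np.float64(54.661592344403836), (np.float64(198.05235415698337), np.float64(200.96409181261683))) 12.0917
```

View pics/m5.png

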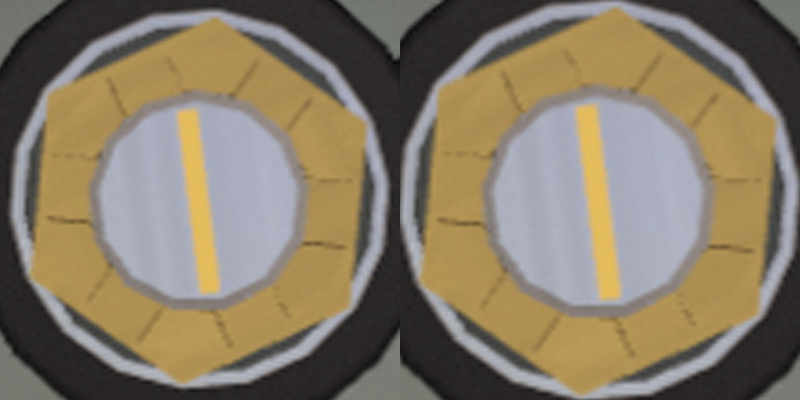

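The nut's flats are now at 54.7° mod 60, so it has turned 47.6° net, with about 2.6° lost in the grip and 2° to spring-back. 17.4° remain. I'll regrip square and turn 21.5° by hand to cover the same losses. Even with no loss this stays within 4.1° past line-up.

Run:
```python
from h import *
C=[.5769,-.0266]; y0=np.radians(54.66-60)
def pose(z,d): robot.move_pose([*C,z],[np.pi,0,y0-np.radians(d)])
pose(.175,0); robot.servo_line([*C,.133]); gripper_to(0.0); print("w",monitor.read_width())
for d in [4,8,12,16,19,21.5]:
    pose(.133,d); print(d,np.round(monitor.read_moment(),2),round(monitor.read_width(),4))
robot.hold(.3)
gripper_to(.8); robot.servo_line([*C,.175])
w,a,b=nutview("m6.png"); np.savez("pics/n4.npz",**{k:w[k] for k in w if k!="shot"})
print(nutangle(b),monitor.read_time())
```

```text
w 0.37319206985369285
4 [0.   1.   0.49] 0.3719
8 [0.06 1.01 0.41] 0.3711
12 [0.01 1.01 0.45] 0.3739
16 [0.04 0.99 0.4 ] 0.3727
19 [0.05 1.07 0.54] 0.374
21.5 [0.09 1.1  0.52] 0.3723
(np.float64(37.75236163415545), (np.float64(198.19508967369836), np.float64(200.93530259935213))) 17.725
```

The flats are now at 97.75° against the hole line at 97.24°, within 0.5°. Now the pin: look down, then grasp. I'll insert from the −y side at yaw 7.2°.

Run:
```python
from h import *
ps=np.radians(-118.)
w=lookdown([.458,-.225],.14,ps)
f=w["frame"].astype(int); m=((f[...,0]>110)&(f[...,1]<80)&(f[...,2]<80)).astype(np.uint8)
v,u=np.nonzero(m); P=world(w,np.c_[u,v],z=.015)[:,:2]*1000
(c,(a,b),an)=cv2.minAreaRect(np.float32(P)); c=np.array(c)/1000; print(c,a,b,an)
L=an if a>b else an+90
L=(L+90)%180-90; print("pin dir",L,monitor.read_q()[5])
yaw=np.radians(L-90)
robot.move_pose([*c,.10],[np.pi,0,yaw]); robot.servo_line([*c,.0128],vel=.1)
print(np.round(monitor.read_contact_force(),1))
gripper_to(0.); print("w",monitor.read_width(),monitor.read_tcp_pos())
z0=monitor.read_tcp_pos()[2]; np.savez("grasp.npz",z0=z0,L=L)
robot.servo_line([*c,.12]); robot.move_pose([.50,-.15,.22],[np.pi,0,np.radians(-50)])
C=np.array([.5769,-.0266]); th=np.radians(97.24); d=np.array([np.cos(th),np.sin(th)])
# tip is 64.5 mm ahead of head centre: stop with tip 35 mm from axis
q=C-d*(.0645+.035)
robot.move_pose([*q,.22],[np.pi,0,th-np.pi/2]); robot.servo_line([*q,z0+.137]); robot.hold(.4)
w=cams.read_camera("wrist"); np.savez("pics/p1.npz",**{k:w[k] for k in w if k!="shot"}); save(w,"p1.png")
print(project(w,[*C,.154]),project(w,[*q,.145]),monitor.read_tcp_pos(),np.round(monitor.read_contact_force(),1),monitor.read_width(),monitor.read_time())
```

```text
[ 0.45752869 -0.22476486] 11.110133171081543 31.576080322265625 62.04172897338867
pin dir -27.958271026611328 1.549173543297678
[ 0.7 -0.5 -0.1]
w 0.005714355600223254 [ 0.45752263 -0.22475587  0.0127901 ]
[[318.71876478  61.79960114]] [[318.92404866 290.54184206]] [ 0.58950723 -0.12532276  0.15001389] [ 0.5 -0.1  0.3] 0.004364673626528783 26.1083
```

View pics/p1.png

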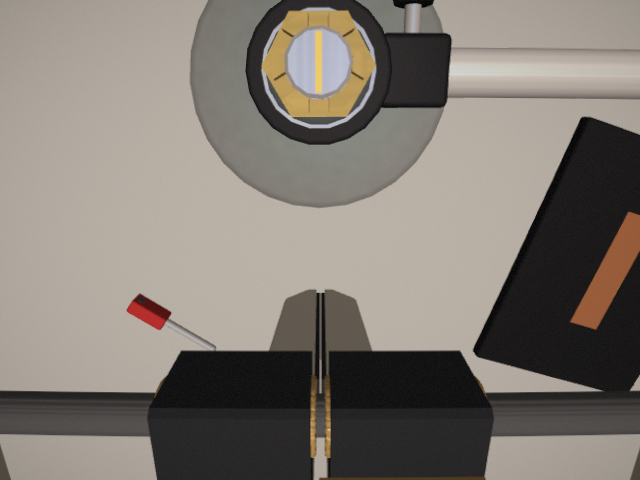

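The pin wasn't picked up. The jaws are empty and shut at px ~(320,295), and the red pin is still on the table at px ~(148,311). I'll check whether it moved.

Run:
```python
from h import *
def red(w):
    f=w["frame"].astype(int); m=((f[...,0]>110)&(f[...,1]<80)&(f[...,2]<80)).astype(np.uint8)
    v,u=np.nonzero(m); P=world(w,np.c_[u,v],z=.015)[:,:2]*1000; r=np.median(w["range_z"][m>0])
    return cv2.minAreaRect(np.float32(P)),len(u),r,world(w,[[u.mean(),v.mean()]],rng=[r])
w=dict(np.load("pics/p1.npz")); print(red(w))
w=cams.read_camera("top"); print(red(w))
print(monitor.read_width()); gripper_to(.3); print(monitor.read_width())
# step back & go look at pin with gripper partly closed over it
ps=np.radians(-118.); p=monitor.read_tcp_pos(); robot.servo_line([p[0],p[1]-.03,.2])
w=lookdown([.458,-.225],.14,ps); print(red(w)); np.savez("pics/p2.npz",**{k:w[k] for k in w if k!="shot"})
robot.move_pose([.45752,-.22476,.06],[np.pi,0,ps]); robot.hold(.2)
w=cams.read_camera("wrist"); a=w["frame"]; s=cams.read_camera("side")
q=project(s,[.4575,-.2248,.02])[0].astype(int); print(q)
b=cv2.resize(s["frame"][q[1]-60:q[1]+60,q[0]-80:q[0]+80],(400,300),interpolation=cv2.INTER_CUBIC)
cv2.imwrite("pics/m7.png",np.hstack([cv2.resize(a,(400,300)),b])[:,:,::-1]); print(monitor.read_time())
```

```text
(((651.7473754882812, -197.38223266601562), (414.28021240234375, 97.73059844970703), 18.09613037109375), 560, np.float32(0.34786907), array([[ 0.51196666, -0.21328451,  0.01481027]]))
(((732.8336181640625, 5.829437255859375), (652.6619873046875, 334.5962829589844), 67.05787658691406), 112, np.float32(1.0477041), array([[ 0.64309221, -0.14932501,  0.01221877]]))
0.0032191540053553907
0.29754782406613683
(((457.6278076171875, -224.57345581054688), (11.498676300048828, 31.608829498291016), 62.33412551879883), 823, np.float32(0.289243), array([[ 0.4577674 , -0.22487842,  0.015892  ]]))
[275 346]
30.2667
```

View pics/m7.png

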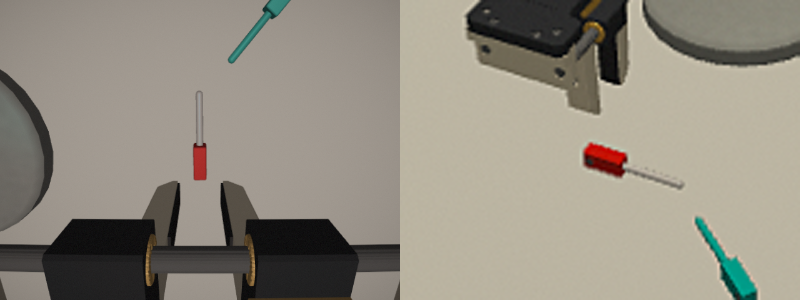

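The pin hasn't moved (0.2 mm), so the jaws closed without catching it. In the side crop the fingertips look a bit higher than they should. I'll go down again and look from the side before and after closing.

Run:
```python
from h import *
c=[.4576,-.2247]
robot.servo_line([*c,.0125],vel=.15); robot.hold(.2)
def crop():
    s=cams.read_camera("side"); q=project(s,[*c,.008])[0].astype(int)
    f=s["frame"].copy()
    return cv2.resize(f[q[1]-45:q[1]+45,q[0]-60:q[0]+60],(400,300),interpolation=cv2.INTER_CUBIC)
print(monitor.read_tcp_pos(),monitor.read_eef_rot(),monitor.read_width())
a=crop(); gripper_to(0.); print(monitor.read_width(),np.round(monitor.read_contact_force(),1)); robot.hold(.3); print(monitor.read_width())
b=crop(); cv2.imwrite("pics/m8.png",np.hstack([a,b])[:,:,::-1]); print(monitor.read_time())
```

```text
[ 0.45814069 -0.22500513  0.01366171] [-3.13997627e+00 -5.00832553e-05 -2.05948287e+00] 0.30357154298025363
0.00461663671055837 [-0.6  0.9 -1.2]
0.0031939952988335784
31.9667
```

View pics/m8.png

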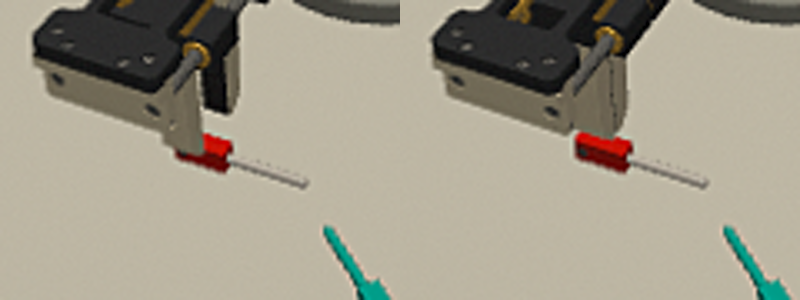

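The closed jaws passed over the head without touching it: the fingertips are at crop ~(610,130), above and behind the head at (605,150). So the real fingertips are higher than the nominal 11 mm ahead of the TCP. I'll measure the tip height from depth.

Run:
```python
from h import *
c=[.4576,-.2247]
s=cams.read_camera("side"); q=project(s,[*c,.008])[0].astype(int); print(q,monitor.read_tcp_pos(),monitor.read_eef_rot())
for t in [.002,.016,.03]: print(t,project(s,[*c,t]))
for col in [q[0]-4,q[0],q[0]+3,q[0]+6]:
    rows=np.arange(q[1]-20,q[1]+8); P=world(s,np.c_[np.full(len(rows),col),rows],rng=s["range_z"][rows,col])
    print(col); print([(int(r),*np.round(x*1000).astype(int).tolist(),s["frame"][r,col].tolist()) for r,x in zip(rows,P)][::2])
```

```text
[276 350] [ 0.45760018 -0.22468228  0.01248649] [ 3.14156641e+00 -8.31376011e-07 -2.05943901e+00]
0.002 [[276.45558588 353.02482617]]
0.016 [[275.98277834 347.64026945]]
0.03 [[275.50264979 342.15878763]]
272
[(330, 455, -243, 77, [114, 106, 86]), (332, 454, -241, 70, [112, 104, 84]), (334, 454, -240, 65, [113, 105, 86]), (336, 454, -240, 60, [113, 104, 84]), (338, 453, -239, 54, [113, 104, 85]), (340, 453, -238, 48, [111, 103, 84]), (342, 452, -238, 43, [112, 105, 86]), (344, 452, -238, 39, [117, 108, 88]), (346, 450, -221, 17, [207, 17, 3]), (348, 450, -225, 16, [148, 13, 4]), (350, 450, -226, 12, [92, 15, 11]), (352, 449, -224, 5, [94, 5, 2]), (354, 449, -225, 0, [180, 173, 154]), (356, 449, -230, 1, [191, 185, 167])]
276
[(330, 461, -238, 72, [106, 97, 81]), (332, 461, -239, 68, [107, 100, 82]), (334, 461, -239, 64, [106, 99, 80]), (336, 461, -240, 60, [106, 97, 81]), (338, 461, -243, 58, [108, 99, 82]), (340, 460, -240, 50, [106, 98, 81]), (342, 460, -239, 44, [109, 102, 83]), (344, 460, -242, 42, [111, 108, 89]), (346, 459, -241, 36, [154, 84, 68]), (348, 458, -227, 17, [203, 1
[... 482 characters left out ...]
 86]), (348, 463, -228, 18, [201, 12, 0]), (350, 463, -232, 17, [175, 19, 7]), (352, 463, -233, 12, [97, 12, 5]), (354, 463, -234, 8, [96, 2, 0]), (356, 462, -230, -1, [181, 168, 150])]
282
[(330, 471, -220, 55, [105, 98, 80]), (332, 471, -220, 50, [105, 97, 80]), (334, 470, -220, 46, [106, 97, 81]), (336, 470, -222, 42, [105, 96, 79]), (338, 470, -220, 36, [102, 94, 76]), (340, 470, -219, 29, [98, 88, 71]), (342, 470, -226, 31, [119, 111, 94]), (344, 468, -200, 0, [193, 189, 169]), (346, 468, -206, 2, [175, 133, 121]), (348, 469, -229, 18, [197, 16, 1]), (350, 469, -233, 17, [210, 15, 0]), (352, 469, -236, 15, [81, 7, 7]), (354, 468, -234, 8, [99, 7, 3]), (356, 468, -236, 5, [115, 70, 61])]
```

Depth puts the fingertips at z ≈ 0.030 with the TCP at 0.0125, so they stand about 17 mm higher than the nominal figure. I'll descend in small steps under force watch, stop on contact, then grip.

Run:
```python
from h import *
c=[.4576,-.2247]
gripper_to(.35); f0=np.array(monitor.read_contact_force())
for z in [.007,.003,.0,-.002,-.004,-.006,-.008]:
    robot.servo_line([*c,z],vel=.06); f=np.array(monitor.read_contact_force())-f0; print(z,f.round(1))
    if f[2]>4: z+=.0015; robot.servo_line([*c,z],vel=.05); break
gripper_to(0.); robot.hold(.1); wd=monitor.read_width(); z0=monitor.read_tcp_pos()[2]; print("w",wd,z0,monitor.read_time())
np.savez("grasp.npz",z0=z0)
if wd>.02:
    robot.servo_line([*c,z0+.06],vel=.2); print(monitor.read_width(),monitor.read_time())
```

```text
0.007 [-0.1 -0.4 -0.4]
0.003 [ 0.1 -0.3  0.1]
0.0 [ 1.1 -1.1  0. ]
-0.002 [-0.1 -0.2 -0.1]
-0.004 [ 1.1 -0.1 -0.2]
-0.006 [-0.2  0.4  0.7]
-0.008 [ 0.2 -0.2 -0. ]
w 0.12467253081962971 -0.007940770493338307 35.0583
0.12542445961522294 35.5083
```

Gripped: the width reads about 11.6 mm for a 12 mm head. On to the pre-insert pose, with a check.

Run:
```python
from h import *
z0=float(np.load("grasp.npz")["z0"])
C=np.array([.5769,-.0266]); th=np.radians(97.24); d=np.array([np.cos(th),np.sin(th)])
q=C-d*(.0645+.033)
robot.move_pose([.54,-.17,z0+.19],[np.pi,0,np.radians(-40)])
robot.move_pose([*q,z0+.16],[np.pi,0,th-np.pi/2]); robot.servo_line([*q,z0+.137]); robot.hold(.3)
w=cams.read_camera("wrist"); np.savez("pics/p3.npz",**{k:w[k] for k in w if k!="shot"})
s=cams.read_camera("side"); np.savez("pics/s3.npz",**{k:s[k] for k in s if k!="shot"})
print(project(w,[[*C,.154],[*q,.145],[*(C-d*.033),.145],[*(C-d*.0185),.145]]),monitor.read_tcp_pos(),np.round(monitor.read_contact_force(),1),monitor.read_width(),monitor.read_time())
a=cv2.resize(w["frame"][20:320,220:420],(400,600),interpolation=cv2.INTER_CUBIC)
u=project(s,[*C,.145])[0].astype(int); print(u)
b=cv2.resize(s["frame"][u[1]-45:u[1]+75,u[0]-40:u[0]+40],(400,600),interpolation=cv2.INTER_CUBIC)
cv2.imwrite("pics/m9.png",np.hstack([a,b])[:,:,::-1])
```

```text
[[318.31367956  62.0976053 ]
 [318.68227813 310.40440803]
 [318.49709206 157.31783399]
 [318.45114383 117.83840585]] [ 0.58930891 -0.12337583  0.1294693 ] [ 0.1 -0.3 -1.3] 0.12730121938552813 38.0417
[331 231]
```

View pics/m9.png

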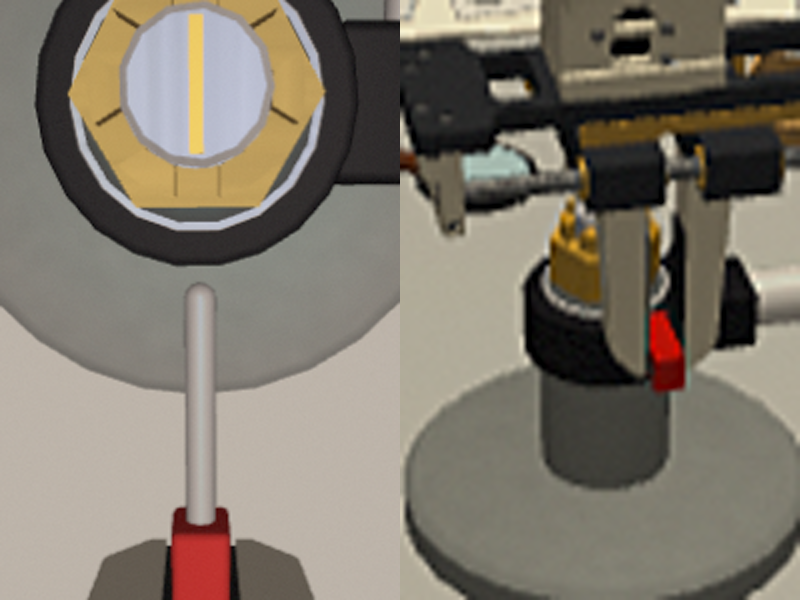

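The pin is in the jaws, shank straight, tip at full px ~(320,161). The yellow line and slot are centred at ~(318,62). I'll measure the small lateral offset and the height numerically.

Run:
```python
from h import *
w=dict(np.load("pics/p3.npz")); f=w["frame"].astype(float); R=w["range_z"]
C=np.array([.5769,-.0266]); th=np.radians(97.24); d=np.array([np.cos(th),np.sin(th)]); e=np.array([d[1],-d[0]])
def lat(P): return np.c_[(P[:,:2]-C)@d,(P[:,:2]-C)@e,P[:,2]-0]*1000
# yellow line
pts=[]
for r in range(36,92,4):
    y=np.clip(f[r,300:340,0]-f[r,300:340,2]-40,0,None)
    pts.append((300+(y*np.arange(40)).sum()/y.sum(),r))
L=lat(world(w,pts,z=.154)); print("line",np.polyfit(L[:,0],L[:,1],1).round(4),np.array(pts)[[0,-1]].round(1))
pts=[];zz=[]
for r in range(170,272,6):
    g=cv2.GaussianBlur(f[r,300:340].mean(1)[None],(3,1),0)[0]; D=np.diff(g)
    l,rr=np.argsort(-np.abs(D))[:2]
    # shank = strongest pair of edges
    k=np.abs(D[8:32]); i1=8+np.argmax(k[:12]); i2=20+np.argmax(k[12:])
    c=(i1+i2)/2+.5+300; pts.append((c,r)); zz.append(np.median(R[r-2:r+3,int(c)-1:int(c)+3]))
S=lat(world(w,pts,z=.145)); print("shank fit",np.polyfit(S[:,0],S[:,1],1).round(4),np.round(S[:,1],1))
Z=world(w,pts,rng=zz); print("top-of-shank z",(Z[:,2]*1000).round(1),np.polyfit(S[:,0],Z[:,2]*1000,1))
v,u=np.mgrid[50:75:3,306:332:3]; Zs=world(w,np.c_[u.ravel(),v.ravel()],rng=R[v.ravel(),u.ravel()]); print("stud top z",np.median(Zs[:,2]))
v,u=np.mgrid[285:315:3,311:328:3]; Zs=world(w,np.c_[u.ravel(),v.ravel()],rng=R[v.ravel(),u.ravel()]); print("head top z",np.median(Zs[:,2]))
```

```text
line [-0.0021 -0.2524] [[317.5  36. ]
 [317.6  88. ]]
shank fit [-0.0015  0.3989] [0.6 0.4 0.4 0.4 0.6 0.6 0.6 0.6 0.4 0.6 0.4 0.4 0.4 0.6 0.6 0.6 0.6]
top-of-shank z [148.2 148.6 148.9 148.5 148.6 148.8 148.7 148.8 148.7 148.6 148.4 148.4
 148.8 148.6 148.7 148.7 148.4] [-1.55771343e-03  1.48517659e+02]
stud top z 0.15420165666627275
head top z 0.15352890328521152
```

The pin is 0.75 mm off toward +x and 0.4 mm high relative to the stud, and parallel to the line within 0.001 rad. I'll correct that and insert in small steps with force checks.

Run:
```python
from h import *
z=float(np.load("grasp.npz")["z0"])+.137-.0004
C=np.array([.5769,-.0266]); th=np.radians(97.24); d=np.array([np.cos(th),np.sin(th)]); e=np.array([d[1],-d[0]])
B=C-d*.0975-e*.00073
def go(s,v): robot.servo_line([*(B+d*s/1000),z],vel=v)
go(0,.03); robot.hold(.2); F=lambda:np.array(monitor.read_contact_force()); f0=(F()+F()+F())/3
for s in [9,12,15,18,21,24,27,30,34,38,42,46,50,54,57,59,60,60.5,61,61.5,62,62.5,63,63.5,64]:
    go(s,.04 if s<57 else .02); f=F()-f0; a=np.array([f[:2]@d,f[:2]@e,f[2]]); print(s,a.round(1),end=' ')
    if np.abs(a).max()>5: print("stop"); break
print(monitor.read_tcp_pos(),monitor.read_width(),monitor.read_time())
```

```text
9 [-0.4 -0.1 -1.9] 12 [-0.2 -0.2 -0.6] 15 [-0.8 -0.4 -0.8] 18 [-0.8  0.3 -1. ] 21 [-0.5  0.1 -0.9] 24 [-0.3  0.6  0.4] 27 [-0.6  0.2  0.1] 30 [-0.1 -1.  -0.7] 34 [-0.3 -0.3  0.2] 38 [-0.  -0.1 -0.7] 42 [-0.  -0.1 -1. ] 46 [-1.1 -0.5  0.2] 50 [-1.8 -0.5 -0.2] 54 [-0.5 -1.  -1.3] 57 [-1.5  0.7 -1.1] 59 [-0.3  0.4 -1. ] 60 [-0.3  0.1 -0.5] 60.5 [-0.8 -0.1 -0.3] 61 [-1.1 -0.6 -0.5] 61.5 [ 0.4 -0.  -0.5] 62 [-1.3  0.4  0.3] 62.5 [-3.  -0.1  0.5] 63 [-5.9  0.3  0.7] stop
[ 0.58062155 -0.06144173  0.12880643] 0.12209693473728582 44.4167
```

It slid in with no resistance and seated at 62.5–63 mm with about 6 N. I'll release, withdraw and check.

Run:
```python
from h import *
C=np.array([.5769,-.0266]); th=np.radians(97.24); d=np.array([np.cos(th),np.sin(th)]); e=np.array([d[1],-d[0]])
gripper_to(.3); p=monitor.read_tcp_pos(); robot.servo_line([p[0],p[1],.19],vel=.15)
q=C-d*.10; robot.move_pose([*q,.19],[np.pi,0,th-np.pi/2]); robot.hold(.3)
w=cams.read_camera("wrist"); print(monitor.read_time())
f=w["frame"].astype(int); m=((f[...,0]>110)&(f[...,1]<80)&(f[...,2]<80)); m[250:]=0
v,u=np.nonzero(m); P=world(w,np.c_[u,v],z=.153)[:,:2]-C; print("head s,lat mm",np.percentile(P@d,[1,50,99])*1000,np.median(P@e)*1000)
a=rectify(w,*(C-d*.01),.149,.00018); 
v,u=np.nonzero(m); Z=world(w,np.c_[u,v],rng=w["range_z"][v,u]); print("head z",np.percentile(Z[:,2],[50,90]))
print("nut",nutangle(rectify(w,*C,.142,.00012)))
s=cams.read_camera("side"); u=project(s,[*C,.145])[0].astype(int)
b=cv2.resize(s["frame"][u[1]-40:u[1]+40,u[0]-40:u[0]+40,::-1],(400,400),interpolation=cv2.INTER_CUBIC)
cv2.imwrite("pics/m10.png",np.hstack([a,b]))
```

```text
46.2083
head s,lat mm [-76.95281277 -36.95323397 -21.76132897] -0.12456544765687125
head z [0.15056154 0.15177632]
nut (np.float64(7.5674192363460255), (np.float64(286.7432647333957), np.float64(190.09693638914874)))
```

View pics/m10.png

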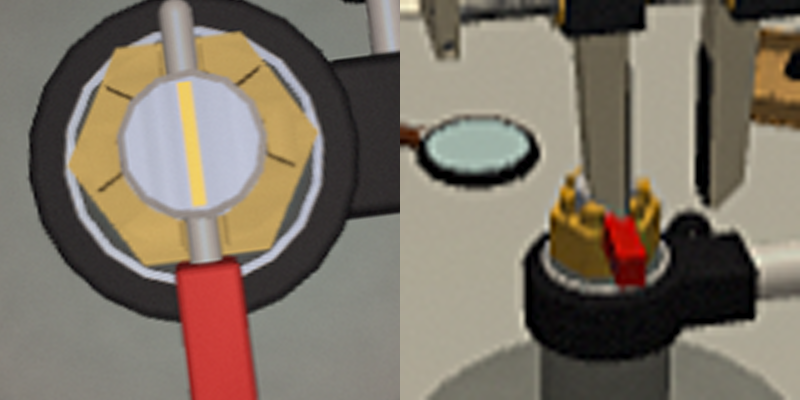

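The pin is through both slots and the hole, with its head at the flat (front face about 21–22 mm from the axis, centre 36.95 mm). The gripper is clear, so I'm handing in.

Run:
```python
from h import *
p=monitor.read_tcp_pos(); robot.servo_line([p[0],p[1],.24],vel=.15); order.finish_job(); print(monitor.read_time())
```

```text
the job is handed in; nothing more can be done
the job is handed in; nothing more can be done
```

I tightened the castle nut to the first slot line-up after snug, put the red-headed pin through slot and hole with its head home, let go and handed in. The last clock reading before hand-in was 46 s of the 58 s allowed. The hand-in gave no verdict.

- **Nut:** I felt it come snug at about 41° of turn, roughly 24° short of the line-up. I carried on to that slot in two grips. With the nut released, it stood 0.5° from the hole line.
- **Pin:** It slid in with only noise-level forces and met the nut at about 6 N, where I stopped and released it. In the last look the head's centre was 37.0 mm from the pivot axis (36.5 mm nominal) and 0.1 mm to the side.
- **First grasp missed:** The jaws closed above the pin's head. Depth readings showed the fingertips about 17 mm higher than the stated 11 mm ahead of the TCP. I went lower and the second grasp held.
- **Checks that disagreed:**
  - **Head height:** After release, the depth reading put the head's top about 1–2.5 mm below nominal. I took this as the pin settling in the hole's clearance plus depth noise.
  - **Nut angle:** The automatic angle reading with the pin in was spoiled by the pin in view, so I relied on the picture and the earlier reading.
- **Bystanders:** The arm did not go near the lens, tray, flake or scale bar, but I did not measure them again at the end.

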